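Roll a round bar into a V-block and slide it against the stop

TASK

Get the round aluminium bar ready for measuring in the steel V-block, by pushing only, with nothing gripped or lifted: push the bar on its side so that it rolls over the bench, up the block's low ramp and down into the V-groove, and push on its end so that it slides along the groove until its other end rests against the upright stop plate. Leave the bar lying fully down in the groove, and do not disturb the vials, bottle, tape and screwdriver standing around.

Things in the scene. Friction and masses are not known exactly. Their poses are not given: they have to be found in the camera images.
- bar_center (a point): Centre of the loose plain aluminium round bar, 45 mm in diameter, 120 mm long, about 0.4 kg, flat ends, smooth and lightly oiled (friction about 0.35). It lies on its side on the bench in front of the V-block (centre 22.5 mm up) and rolls freely. Its y axis is the bar's axis, within about 10 degrees of the groove at the start; x and z turn.
- v_block: Steel V-block fixed to the bench. Origin: on the bench under the groove's bottom line; x away from the robot across the groove, y along it to the stop plate. Ramp from the bench at x=-60 mm up to 10 mm at x=-21; lip 10 high to x=-18; near wall falls at 26 deg to the bottom, x=0, z=1; far wall rises at 45 deg to 32 high at x=31; flat top with bolts 37 high; back x=52. It runs y=-56 to 60.
- seat (a point): Where the bar's centre is when fully seated in the groove and against the stop: in the block's frame x=-4.5, y=0, z=28 mm; axes as the block's. The end pushed (y=-60 mm) then stands 4 mm out of the block. At the start the bar's centre is 100 to 161 mm from here in -x and 22 to 38 mm in -y.
- stop (a point): Middle of the inner face of the upright stop plate that closes the groove's +y end: in the block's frame x=14, y=60, z=18 mm; axes as the block's. The plate is 8 mm thick, 36 mm high, and spans 31 mm either side of here in x; two small screw heads stand 4 mm out of its outer face.
- small_vial: White vial with a red cap, 32 mm wide, 75 mm high, to the left of the block. Bystander, loose, not to be disturbed. Origin: centre of its underside.
- cap_vial_1: White vial with a blue cap, 27 mm wide, 56 mm high, to the left, nearer to the robot. Bystander, loose, not to be disturbed. Origin: centre of its underside.
- cap_vial_0: White vial with a white cap, 27 mm wide, 52 mm high, to the right of the block. Bystander, loose, not to be disturbed. Origin: centre of its underside.
- screwdriver: Small screwdriver with an amber handle, lying, 130 x 17 x 17 mm along its y axis, to the right of the block. Bystander, loose, not to be disturbed. Origin: centre of its underside.
- tape_black: Small roll of black tape lying flat, 51 mm wide, 19 mm high, to the right, nearer to the robot. Bystander, loose, not to be disturbed. Origin: centre of its underside.
- pp_bottle: White bottle with a blue cap, 64 mm wide, 130 mm high, at the left, in front of the water bath. Bystander, loose, not to be disturbed. Origin: centre of its underside.

How it is judged:
By the outcome, as a careful person would: the job done as asked, in the order asked, and still so for the second after the job is handed in, with the robot touching nothing.
It also fails if it takes over 51 s, if anything falls off the work surface, if the arm or the gripper's body presses on something with over 40 N, if the wrist force passes 120 N, or if a joint passes its speed limit or range.

ROBOT

A 6-joint arm with a two-finger parallel gripper is mounted at the origin on a cart in front of the work surface, level with it; the furniture and walls round the work are solid. World frame = base frame: x ahead of the robot, y to its left, z up, the work surface at z = 0. Lengths are in m, angles in degrees, forces in N, time in s.
With the tool pointing down it reaches from about 0.25 to 0.8 m from the base axis. Payload 8.5 kg.
Tool frame: the origin (TCP) lies on the centre line of the jaws, within the pads' length; the fingertips stand 8 mm ahead of it and the grasp point (between the pads) lies 11 mm behind it; z points along the fingers, y is the line along which they close (so a half turn about z gives the same grasp; the last joint's range is limited). The gripper opens to 85 mm and grips with 20 to 120 N. Pads are 22 mm wide; open, the fingers measure 114 mm over their backs; the gripper's body (76 mm by 85 mm) begins 54 mm behind the grasp point. The pads swing forward as they close: fully open they stand 13 mm farther back than shut.
Start: joints at [-75.63, 13.648, -0.773, 75.585, 0, 90], TCP at [0.13, -0.509, 0.239] pointing down, gripper open.
Joint ranges: [-152.45, 152.45], [-59.26, 108.67], [-65.41, 83.53], [-104.44, 129.93], [-82.83, 76.93], [-180, 180]. Speed limits (degrees/s): [127.2, 127.2, 159.86, 180, 180, 180].

INTERFACE

Orientations are given as [roll, pitch, yaw] about the fixed x, y, z axes, in that order (R = Rz(yaw) Ry(pitch) Rx(roll)).
In Python, from bench import robot, imaging, models gives the robot as it stands.
- The arm moves only by the tool apply_moves, never from a script. Its argument "moves" is a list of rows, each an object with "slide": the shift along the world's x, y, z scaled (see below), a list of three; "rot": the turn, a rotation vector about the world's x, y, z scaled (see below), a list of three; "gripper": the finger opening in mm, from 0 to 85.4. In form: [{"slide": [x, y, z], "rot": [rx, ry, rz], "gripper": gripper}, ...]. A call has 1 to 5 rows; each row is the pose to reach, as a shift and turn from the pose commanded when the call began, turning the shorter way round; what a row does not reach only later rows make up. The controller multiplies each number of a shift by 50 cm and each number of a turn by 180 degrees. A row lasts 1/12 s, in which the tool goes at most 41.7 mm and 7.16 degrees, less where a joint would pass 70% of its speed; a pose out of reach is approached as far as the arm can. A call with a number of a shift or a turn outside -1 to 1 is refused whole. A call with a gripper value outside its range is refused whole. The fingers move at their own pace and stop on an object; the grip force is fixed at half the most. Time passes only in rows, so rows that repeat a pose let the fingers close. It gives the time, the measured TCP pose, the force, the opening and the grip force at its end, in the units of the state.
- robot.sense(): the state, without advancing time (a new reading comes with each control period).
- imaging.camera(name): name is "side" or "top" or "wrist"; returns the picture (480x640x3 uint8, red, green, blue); there is no depth.
- imaging.camera_info(name): a dict with "K" (3x3 intrinsics, pixels), "k1" (the pictures are not rectified: a ray, as slopes to the right and down, at radius r is drawn at 1 + k1 r^2 times it, then the intrinsics apply), "extrinsics" (4x4, takes a point from camera to world coordinates). Camera axes: x right, y down, z forward; pixel columns grow to the right and rows downward; lengths in m; the calibration is good to about 2 mm. A picture is of the moment at which its call begins: read the wrist's pose just before it. camera_info takes no time and is no camera call; for the wrist camera it gives the pose at the moment of the call.
- robot.job_done(): hands the job in; it is judged then, once.
Trained networks look in the newest picture that a camera, given by its name, has taken for a name from the list of things; names that differ only in an ending like _2 or _b are one class to them, and where a whole thing is asked for, a point or a joint stands for the part that bears it (a point fixed in the world has none). Each returns a list of dicts, best first, with "conf" (0 to 1); they miss things now and then, are a little off and sometimes report something else, mostly with a low value. They report only what shows in the picture. A call takes as long as a camera call.
- models.look_for(camera, thing): "xyz" ([x, y, z] in m, in the coordinates of the camera as it stood for that picture, good to about 4 mm: the middle of the surface that is visible of it).
- models.cut_out(camera, thing): "mask" (480x640 bool, what is visible of it).
The state is a dict: "time": time; "qpos": joint angles; "qvel": joint speeds; "tau": joint torques, N m; "tool_pos": TCP position; "ee_rot": TCP orientation; "ft_force": force on the tool from outside, world axes, zero at the start; "wrist_torque": the same for the moment, N m; "grip_width": finger opening in m; "grasp_force": force on a finger pad.
Only numpy, scipy, OpenCV 4.12 (cv2) and the standard library are available. Lean on these libraries where they do the work, as an engineer would, in place of code of your own. Each camera call takes 0.05 s, during which the arm holds its last target. There are 200 camera calls.

## Working session

There is one attempt and no reset: what is moved stays moved. The work goes in short steps, Python scripts to look and compute and a tool call to move; the robot and the scene stay as the last step left them, time stands still between calls to the robot, and variables do not carry over. Pictures are saved under pics/ and viewed, at most 10 in all, crops included, and the job is handed in when it is done.

Besides the shell and the picture viewer there is one more tool, called by a JSON object that holds its "fn" and its "kwargs". apply_moves: Moves the arm, as the interface text tells. Shifts and turns lie within -1 to 1; 1 stands for 50 cm of shift or 180 degrees of turn. Its arguments: {"type":"object","properties":{"moves":{"type":"array"}},"required":["moves"]}

```bash
ls; mkdir -p pics; cat > h.py <<'E'
import numpy as np, cv2
from bench import robot, imaging, models
def w(cam,p):
    T=np.array(imaging.camera_info(cam)["extrinsics"]); return (T@np.r_[p,1])[:3]
def ray(cam,uv):
    i=imaging.camera_info(cam);K=np.array(i["K"]);T=np.array(i["extrinsics"])
    d=np.linalg.inv(K)@np.r_[uv,1]; s=d[:2].copy(); 
    for _ in range(20): s=d[:2]/(1+i["k1"]*(s@s))
    return T[:3,3],T[:3,:3]@np.r_[s,1]
def onz(cam,uv,z):
    o,d=ray(cam,uv); return o+d*(z-o[2])/d[2]
def proj(cam,P):
    i=imaging.camera_info(cam);K=np.array(i["K"]);T=np.linalg.inv(np.array(i["extrinsics"]))
    c=T@np.r_[P,1]; s=c[:2]/c[2]; s=s*(1+i["k1"]*(s@s)); return (K@np.r_[s,1])[:2]
E
python3 - <<'E'
from h import *
for c in ["top","side"]:
    im=imaging.camera(c); cv2.imwrite(f"pics/{c}0.png",im[:,:,::-1])
    print(c,np.array(imaging.camera_info(c)["extrinsics"]).round(3).tolist())
    for t in ["bar_center","v_block","stop","small_vial","cap_vial_1","cap_vial_0","screwdriver","tape_black","pp_bottle"]:
        r=models.look_for(c,t)
        print(t,[(w(c,q["xyz"]).round(4).tolist(),round(q["conf"],2)) for q in r[:2]])
print(robot.sense())
E
```

```text
pics
top [[0.012, -0.994, 0.11, 0.499], [-1.0, -0.013, -0.001, -0.006], [0.003, -0.11, -0.994, 1.057], [0.0, 0.0, 0.0, 1.0]]
bar_center [([0.4611, -0.085, 0.0416], 0.69), ([0.6018, -0.0574, 0.0104], 0.42)]
v_block [([0.6031, -0.0596, 0.0039], 0.59), ([0.5972, 0.0606, 0.0725], 0.27)]
stop [([0.601, -0.0614, 0.0079], 0.81)]
small_vial [([0.5978, 0.0617, 0.0729], 0.73), ([0.6009, -0.0604, 0.0112], 0.49)]
cap_vial_1 [([0.5326, 0.0657, 0.0574], 0.76), ([0.5386, -0.2615, 0.0497], 0.6)]
cap_vial_0 [([0.5326, 0.0657, 0.0574], 0.76), ([0.5386, -0.2615, 0.0497], 0.6)]
screwdriver [([0.6184, -0.2541, 0.0185], 0.87)]
tape_black [([0.457, -0.2364, 0.0217], 0.58)]
pp_bottle []
side [[0.888, -0.272, 0.371, 0.237], [-0.46, -0.53, 0.713, -0.708], [0.003, -0.804, -0.595, 0.643], [0.0, 0.0, 0.0, 1.0]]
bar_center [([0.4516, -0.1029, 0.0394], 0.69)]
v_block [([0.6065, -0.066, 0.0039], 0.85)]
stop [([0.6026, -0.0689, 0.008], 0.79)]
small_vial [([0.5873, 0.0503, 0.0417], 0.87)]
cap_vial_1 [([0.5271, -0.2744, 0.0406], 0.87), ([0.3942, 0.2227, 0.0713], 0.64)]
cap_vial_0 [([0.5271, -0.2744, 0.0406], 0.87), ([
[... 176 characters left out ...]
9, 0.223, 0.0717], 0.9)]
{'time': 1.0, 'qpos': array([-7.56308026e+01,  1.36486811e+01, -7.73470019e-01,  7.55858759e+01,
        2.41839475e-03,  9.00022652e+01]), 'qvel': array([-0.06233033, -0.03542202,  0.05787224, -0.07425139, -0.02790545,
       -0.04607191]), 'tau': array([-7.58630040e-05, -5.38584387e+01,  3.46698225e+01,  2.76922321e-03,
        6.36019877e-05,  2.21093859e-05]), 'tool_pos': array([ 0.13028806, -0.50852258,  0.23926881]), 'ee_rot': array([-1.79991973e+02, -2.41807737e-03,  1.43669318e+01]), 'ft_force': array([ 0.15430952,  0.57226845, -0.01716815]), 'wrist_torque': array([-0.02542791, -0.03637431, -0.0111263 ]), 'grasp_force': 0.0, 'grip_width': 0.08535744762414826}
```

View pics/top0.png

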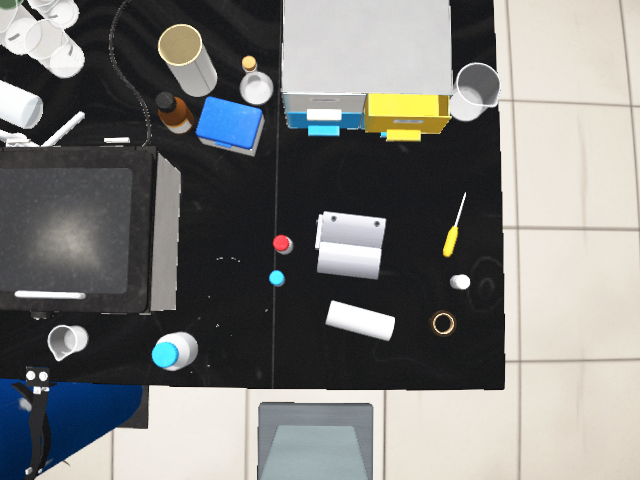

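View pics/side0.png

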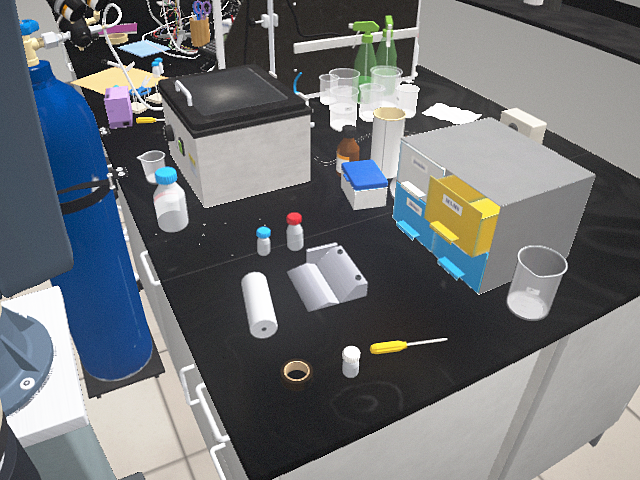

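```bash
python3 - <<'E'
from h import *
im=cv2.imread("pics/top0.png")
c=im[190:400,220:430]; cv2.imwrite("pics/crop0.png",cv2.resize(c,None,fx=2.85,fy=2.85,interpolation=cv2.INTER_CUBIC))
for t in ["bar_center","v_block"]:
    for q in models.cut_out("side",t)[:1]:
        m=q["mask"];v,u=np.nonzero(m);print(t,q["conf"],m.sum(),u.min(),u.max(),v.min(),v.max())
imaging.camera("top")
for t in ["bar_center","v_block"]:
    for q in models.cut_out("top",t)[:1]:
        m=q["mask"].astype(np.uint8);v,u=np.nonzero(m);print(t,q["conf"],m.sum(),u.min(),u.max(),v.min(),v.max(),cv2.minAreaRect(np.c_[u,v].astype(np.float32)))
E
```

```text
bar_center 0.71 1651 242 276 272 337
v_block 0.79 3497 287 367 243 310
bar_center 0.85 1548 327 394 302 340 ((360.60498046875, 321.00555419921875), (66.27809143066406, 24.738323211669922), 14.32271957397461)
v_block 0.91 3873 316 384 212 278 ((347.21197509765625, 245.21124267578125), (68.59283447265625, 60.96929168701172), 7.666804790496826)
```

View pics/crop0.png

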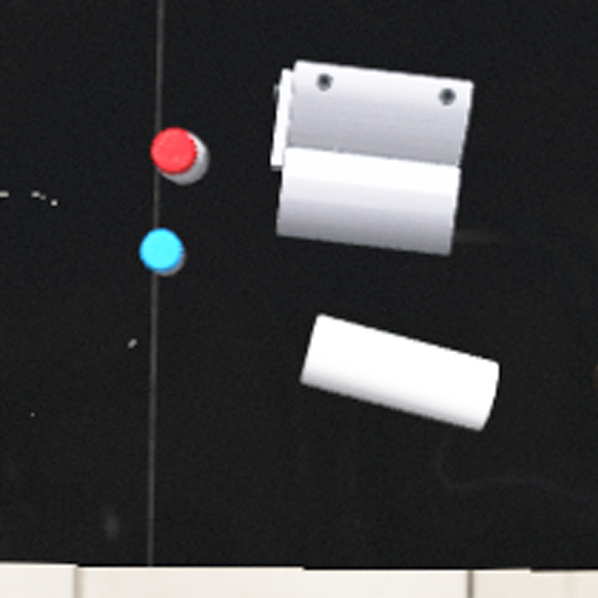

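The top view shows the bar at about (360,321), tilted about 14° in the image, below the V-block at about (350,245), which is tilted about 7°. The stop is at the block's left and the bar's free end is on the right. Next I fit both poses.

```bash
cat >> h.py <<'E'
from scipy.optimize import minimize
def hull(cam,P):
    uv=np.array([proj(cam,p) for p in P]); m=np.zeros((1920,2560),np.uint8)
    cv2.fillConvexPoly(m,cv2.convexHull((uv*4).round().astype(np.int32)),1); return cv2.resize(m.astype(np.float32),(640,480),interpolation=cv2.INTER_AREA)
def rz(a): a=np.radians(a); return np.array([[np.cos(a),-np.sin(a),0],[np.sin(a),np.cos(a),0],[0,0,1]])
th=np.linspace(0,2*np.pi,40)
def cyl(x,y,a,z=.0225):
    L=np.array([[.0225*np.cos(t),s,.0225*np.sin(t)] for t in th for s in(-.06,.06)]); return L@rz(a).T+[x,y,z]
def fitbar(masks,x0,z=.0225):
    def f(p):
        P=cyl(p[0]/100,p[1]/100,p[2],z); return sum(np.abs(hull(c,P)-m).sum() for c,m in masks.items())
    S=np.array([x0]+[np.array(x0)+d for d in np.diag([1,1,5])])
    r=minimize(f,x0,method="Nelder-Mead",options=dict(initial_simplex=S,xatol=.01,fatol=.5)); return r.x,r.fun
E
cat > fit.py <<'E'
from h import *
M={}
for c in["top","side"]:
    imaging.camera(c); M[c]=models.cut_out(c,"bar_center")[0]["mask"].astype(np.float32)
for k in (["top"],["side"],["top","side"]): print("bar",k,fitbar({c:M[c] for c in k},[46,-8.5,-12]))
# block: plate-free outline corners
B=np.array([[-60,-56,0],[-60,60,0],[52,-56,37],[52,60,37]])/1e3
uv=np.array([[450,254],[277,235],[472,82],[297,61]])/2.85+[220,190]
f=lambda p:sum(np.linalg.norm(proj("top",rz(p[2])@b+[p[0]/100,p[1]/100,0])-q)**2 for b,q in zip(B,uv))
r=minimize(f,[60,-6,-6],method="Nelder-Mead"); print("blk",r.x,r.fun)
bx,by,a=r.x
# block check vs masks: union of hull of body & plate
prof=np.array([[-60,0],[-21,10],[31,32],[31,37],[52,37],[52,0],[-18,10],[-18,0],[0,1]])
def bm(c,p):
    out=0
    parts=[([(-60,0),(-21,10),(-18,10),(0,1),(0,0)],-56,60),([(0,0),(0,1),(31,32),(31,37),(52,37),(52,0)],-56,60),([(-17,0),(-17,36),(45,36),(45,0)],60,68)]
    for pr,y0,y1 in parts:
        out=np.maximum(out,hull(c,np.array([[x,y,z] for x,z in pr for y in(y0,y1)])/1e3@rz(p[2]).T+[p[0]/100,p[1]/100,0]))
    return out
MB={}
for c in["top","side"]:
    imaging.camera(c); MB[c]=models.cut_out(c,"v_block")[0]["mask"].astype(np.float32)
for k in (["top"],["side"],["top","side"]):
    g=lambda p:sum(np.abs(bm(c,p)-MB[c]).sum() for c in k)
    S=np.array([r.x]+[r.x+d for d in np.diag([1,1,4])])
    q=minimize(g,r.x,method="Nelder-Mead",options=dict(initial_simplex=S,xatol=.01,fatol=.5)); print("blk",k,q.x,q.fun)
p=q.x
print("seat",rz(p[2])@[-.0045,0,.028]+[p[0]/100,p[1]/100,0])
E
python3 fit.py
```

```text
Traceback (most recent call last):
  File "fit.py", line 5, in <module>
    for k in (["top"],["side"],["top","side"]): print("bar",k,fitbar({c:M[c] for c in k},[46,-8.5,-12]))
                                                              ~~~~~~^^^^^^^^^^^^^^^^^^^^^^^^^^^^^^^^^^^
  File "h.py", line 27, in fitbar
    r=minimize(f,x0,method="Nelder-Mead",options=dict(initial_simplex=S,xatol=.01,fatol=.5)); return r.x,r.fun
  File "h.py", line 25, in f
    P=cyl(p[0]/100,p[1]/100,p[2],z); return sum(np.abs(hull(c,P)-m).sum() for c,m in masks.items())
                                            ~~~^^^^^^^^^^^^^^^^^^^^^^^^^^^^^^^^^^^^^^^^^^^^^^^^^^^^
  File "h.py", line 25, in <genexpr>
    P=cyl(p[0]/100,p[1]/100,p[2],z); return sum(np.abs(hull(c,P)-m).sum() for c,m in masks.items())
                                                       ~~~~^^^^^
  File "h.py", line 17, in hull
    uv=np.array([proj(cam,p) for p in P]); m=np.zeros((1920,2560),np.uint8)
                 ~~~~^^^^^^^
  File "h.py", line 13, in proj
    i=imaging.camera_info(cam);K=np.array(i["K"]);T=np.linalg.inv(np.array(i["extrinsics"]))
ValueError: time passes only in moves, steps and waits
```

```bash
sed -i 's/imaging.camera_info(/info(/' h.py; cat >> h.py <<'E'
from functools import lru_cache
info=lru_cache(imaging.camera_info)
E
python3 fit.py
```

```text
bar ['top'] (array([ 46.01634317,  -8.31247396, -13.54125407]), np.float64(104.3125))
bar ['side'] (array([ 45.84967916,  -8.24087501, -14.59182755]), np.float64(184.125))
bar ['top', 'side'] (array([ 46.013766  ,  -8.2602471 , -13.55687293]), np.float64(294.75))
blk [60.15497253 -6.85408219 -5.76224241] 1.3146836491079146
blk ['top'] [60.10545368 -6.7302769  -5.89862068] 121.625
blk ['side'] [59.85399935 -6.98913542 -7.75567955] 228.5625
blk ['top', 'side'] [60.03114107 -6.79211229 -6.60158559] 415.4375
seat [ 0.59584125 -0.06740378  0.028     ]
```

{"fn": "apply_moves", "kwargs": {"moves": [{"slide": [0.184, 0.293, -0.06], "rot": [0, 0, -0.155], "gripper": 40}, {"slide": [0.184, 0.293, -0.06], "rot": [0, 0, -0.155], "gripper": 40}, {"slide": [0.184, 0.293, -0.06], "rot": [0, 0, -0.155], "gripper": 40}, {"slide": [0.184, 0.293, -0.06], "rot": [0, 0, -0.155], "gripper": 40}, {"slide": [0.184, 0.293, -0.06], "rot": [0, 0, -0.155], "gripper": 40}]}}

```text
time: 2.27
tool_pos: [0.223, -0.3587, 0.2087]
ee_rot: [-179.9, 0.0, -13.9]
ft_force: [-0.1, 0.1, -0.4]
grip_width: 0.0402
grasp_force: 0.0
```

{"fn": "apply_moves", "kwargs": {"moves": [{"slide": [0.184, 0.293, -0.06], "rot": [0, 0, 0], "gripper": 40}, {"slide": [0.184, 0.293, -0.06], "rot": [0, 0, 0], "gripper": 40}, {"slide": [0.184, 0.293, -0.06], "rot": [0, 0, 0], "gripper": 40}, {"slide": [0.184, 0.293, -0.06], "rot": [0, 0, 0], "gripper": 40}, {"slide": [0.184, 0.293, -0.06], "rot": [0, 0, 0], "gripper": 40}]}}

```text
time: 2.68
tool_pos: [0.3157, -0.2113, 0.1786]
ee_rot: [-179.9, 0.0, -13.3]
ft_force: [-0.9, -0.3, 0.1]
grip_width: 0.0399
grasp_force: 0.0
```

{"fn": "apply_moves", "kwargs": {"moves": [{"slide": [0.184, 0.293, -0.06], "rot": [0, 0, 0], "gripper": 40}, {"slide": [0.184, 0.293, -0.06], "rot": [0, 0, 0], "gripper": 40}, {"slide": [0.184, 0.293, -0.06], "rot": [0, 0, 0], "gripper": 40}, {"slide": [0.184, 0.293, -0.06], "rot": [0, 0, 0], "gripper": 40}, {"slide": [0.184, 0.293, -0.06], "rot": [0, 0, 0], "gripper": 40}]}}

```text
time: 3.1
tool_pos: [0.4049, -0.0822, 0.1486]
ee_rot: [-179.1, -0.0, -11.9]
ft_force: [-0.0, -0.2, 0.2]
grip_width: 0.04
grasp_force: 0.0
```

{"fn": "apply_moves", "kwargs": {"moves": [{"slide": [0, 0, -0.02], "rot": [0, 0, 0], "gripper": 40}, {"slide": [0, 0, -0.02], "rot": [0, 0, 0], "gripper": 40}, {"slide": [0, 0, -0.02], "rot": [0, 0, 0], "gripper": 40}]}}

```text
time: 3.35
tool_pos: [0.4021, -0.0855, 0.1391]
ee_rot: [-179.2, 0.1, -12.5]
ft_force: [0.2, -0.1, 0.3]
grip_width: 0.04
grasp_force: 0.0
```

{"fn": "apply_moves", "kwargs": {"moves": [{"slide": [0.008, 0.031, -0.05], "rot": [-0.004, 0, -0.006], "gripper": 40}, {"slide": [0.008, 0.031, -0.11], "rot": [-0.004, 0, -0.006], "gripper": 40}, {"slide": [0.008, 0.031, -0.17], "rot": [-0.004, 0, -0.006], "gripper": 40}, {"slide": [0.008, 0.031, -0.22], "rot": [-0.004, 0, -0.006], "gripper": 40}, {"slide": [0.008, 0.031, -0.24], "rot": [-0.004, 0, -0.006], "gripper": 40}]}}

```text
time: 3.77
tool_pos: [0.4015, -0.0858, 0.0173]
ee_rot: [-179.2, 0.0, -12.6]
ft_force: [-0.7, 0.3, -0.4]
grip_width: 0.04
grasp_force: 0.0
```

```bash
python3 - <<'E'
from h import *
print(robot.sense()["tool_pos"],robot.sense()["ee_rot"])
im=imaging.camera("side")[:,:,::-1]; cv2.imwrite("pics/s1.png",cv2.resize(im[180:380,160:400],None,fx=3,fy=3))
E
```

```text
[ 0.40153693 -0.08583493  0.01727205] [-1.79206096e+02  7.48087982e-03 -1.25811293e+01]
```

View pics/s1.png

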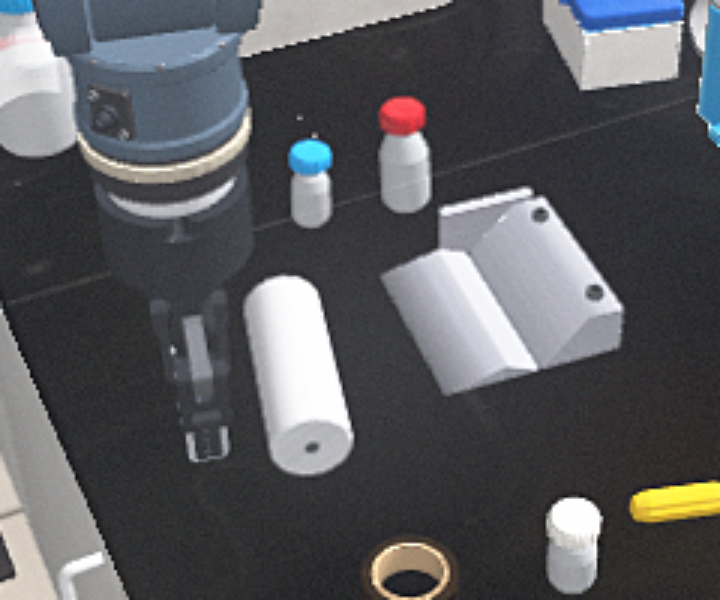

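The fingers have come down behind the bar, but y and yaw stayed short, so I'll check the joints.

```bash
python3 -c "
from h import *
s=robot.sense();print(s['qpos'].round(1),s['tool_pos'],s['ee_rot'],s['ft_force'])"
```

```text
[-12.6  14.6 -36.9  38.6   0.8 179.9] [ 0.40116704 -0.08571048  0.01677753] [-1.79205257e+02  8.23863105e-02 -1.25760011e+01] [-0.89028752  0.05731856 -2.36048544]
```

Joint 6 is at its limit, so I'll lift and give the tool the equivalent half turn.

{"fn": "apply_moves", "kwargs": {"moves": [{"slide": [0, 0, 0.08], "rot": [0, 0, 0], "gripper": 40}, {"slide": [0, 0, 0.15], "rot": [0, 0, 0.03], "gripper": 40}, {"slide": [0, 0, 0.15], "rot": [0, 0, 0.068], "gripper": 40}, {"slide": [0, 0, 0.15], "rot": [0, 0, 0.107], "gripper": 40}, {"slide": [0, 0, 0.15], "rot": [0, 0, 0.146], "gripper": 40}]}}

```text
time: 4.23
tool_pos: [0.404, -0.0862, 0.0963]
ee_rot: [-179.3, -0.3, 14.1]
ft_force: [0.3, -0.0, -1.0]
grip_width: 0.0402
grasp_force: 0.0
```

{"fn": "apply_moves", "kwargs": {"moves": [{"slide": [0, 0, 0], "rot": [0, 0, 0.039], "gripper": 40}, {"slide": [0, 0, 0], "rot": [0, 0, 0.078], "gripper": 40}, {"slide": [0, 0, 0], "rot": [0, 0, 0.117], "gripper": 40}, {"slide": [0, 0, 0], "rot": [0, 0, 0.156], "gripper": 40}, {"slide": [0, 0, 0], "rot": [0, 0, 0.195], "gripper": 40}]}}

```text
time: 4.65
tool_pos: [0.4035, -0.0861, 0.0956]
ee_rot: [-179.3, -0.2, 49.2]
ft_force: [-0.9, 0.6, 0.0]
grip_width: 0.0402
grasp_force: 0.0
```

{"fn": "apply_moves", "kwargs": {"moves": [{"slide": [0, 0, 0], "rot": [0, 0, 0.039], "gripper": 40}, {"slide": [0, 0, 0], "rot": [0, 0, 0.078], "gripper": 40}, {"slide": [0, 0, 0], "rot": [0, 0, 0.117], "gripper": 40}, {"slide": [0, 0, 0], "rot": [0, 0, 0.156], "gripper": 40}, {"slide": [0, 0, 0], "rot": [0, 0, 0.195], "gripper": 40}]}}

```text
time: 5.07
tool_pos: [0.4035, -0.0861, 0.0956]
ee_rot: [-179.3, -0.1, 84.3]
ft_force: [-0.1, -0.7, 0.6]
grip_width: 0.0399
grasp_force: 0.0
```

{"fn": "apply_moves", "kwargs": {"moves": [{"slide": [0, 0, 0], "rot": [0, 0, 0.039], "gripper": 40}, {"slide": [0, 0, 0], "rot": [0, 0, 0.078], "gripper": 40}, {"slide": [0, 0, 0], "rot": [0, 0, 0.117], "gripper": 40}, {"slide": [0, 0, 0], "rot": [0, 0, 0.156], "gripper": 40}, {"slide": [0, 0, 0], "rot": [0, 0, 0.195], "gripper": 40}]}}

```text
time: 5.48
tool_pos: [0.4035, -0.0861, 0.0956]
ee_rot: [-179.3, -0.1, 119.4]
ft_force: [-0.5, 0.8, -0.6]
grip_width: 0.0397
grasp_force: 0.0
```

{"fn": "apply_moves", "kwargs": {"moves": [{"slide": [0, 0, 0], "rot": [0, 0, 0.039], "gripper": 40}, {"slide": [0, 0, 0], "rot": [0, 0, 0.078], "gripper": 40}, {"slide": [0, 0, 0], "rot": [0, 0, 0.117], "gripper": 40}, {"slide": [0, 0, 0], "rot": [0, 0, 0.156], "gripper": 40}, {"slide": [0, 0, 0], "rot": [0, 0, 0.195], "gripper": 40}]}}

```text
time: 5.9
tool_pos: [0.4035, -0.0861, 0.0956]
ee_rot: [-179.2, -0.1, 154.5]
ft_force: [-0.1, -0.1, -0.2]
grip_width: 0.04
grasp_force: 0.0
```

{"fn": "apply_moves", "kwargs": {"moves": [{"slide": [0.004, 0.032, -0.02], "rot": [0.004, -0.002, 0.033], "gripper": 40}, {"slide": [0.004, 0.032, -0.07], "rot": [0.004, -0.002, 0.066], "gripper": 40}, {"slide": [0.004, 0.032, -0.12], "rot": [0.004, -0.002, 0.066], "gripper": 40}, {"slide": [0.004, 0.032, -0.151], "rot": [0.004, -0.002, 0.066], "gripper": 40}, {"slide": [0.004, 0.032, -0.151], "rot": [0.004, -0.002, 0.066], "gripper": 40}]}}

```text
time: 6.32
tool_pos: [0.4038, -0.0696, 0.0176]
ee_rot: [-180.0, -0.2, 166.0]
ft_force: [-1.5, 0.4, -0.1]
grip_width: 0.0398
grasp_force: 0.0
```

{"fn": "apply_moves", "kwargs": {"moves": [{"slide": [0.016, -0.003, 0], "rot": [0, 0, 0], "gripper": 40}, {"slide": [0.03, -0.005, 0], "rot": [0, 0, 0], "gripper": 40}, {"slide": [0.04, -0.007, 0], "rot": [0, 0, 0], "gripper": 40}, {"slide": [0.05, -0.009, 0], "rot": [0, 0, 0], "gripper": 40}, {"slide": [0.06, -0.011, 0], "rot": [0, 0, 0.004], "gripper": 40}]}}

```text
time: 6.73
tool_pos: [0.4365, -0.0751, 0.0196]
ee_rot: [180.0, 0.0, 166.8]
ft_force: [-0.6, 0.5, 0.4]
grip_width: 0.04
grasp_force: 0.1
```

{"fn": "apply_moves", "kwargs": {"moves": [{"slide": [0.008, -0.0014, 0], "rot": [0, 0, 0.004], "gripper": 40}, {"slide": [0.016, -0.0028, 0], "rot": [0, 0, 0.008], "gripper": 40}, {"slide": [0.024, -0.0042, 0], "rot": [0, 0, 0.012], "gripper": 40}, {"slide": [0.032, -0.0056, 0], "rot": [0, 0, 0.016], "gripper": 40}, {"slide": [0.04, -0.007, 0], "rot": [0, 0, 0.019], "gripper": 40}]}}

```text
time: 7.15
tool_pos: [0.4556, -0.0783, 0.0188]
ee_rot: [-180.0, -0.1, 170.3]
ft_force: [0.6, -0.6, 0.6]
grip_width: 0.0402
grasp_force: 0.2
```

{"fn": "apply_moves", "kwargs": {"moves": [{"slide": [0.008, -0.0014, 0], "rot": [0, 0, 0.004], "gripper": 40}, {"slide": [0.016, -0.0028, 0], "rot": [0, 0, 0.008], "gripper": 40}, {"slide": [0.024, -0.0042, 0], "rot": [0, 0, 0.012], "gripper": 40}, {"slide": [0.032, -0.0056, 0], "rot": [0, 0, 0.016], "gripper": 40}, {"slide": [0.04, -0.007, 0], "rot": [0, 0, 0.019], "gripper": 40}]}}

```text
time: 7.57
tool_pos: [0.4756, -0.0818, 0.0188]
ee_rot: [-180.0, -0.1, 173.7]
ft_force: [-0.7, -0.6, 0.1]
grip_width: 0.0401
grasp_force: 0.1
```

```bash
cat > look.py <<'E'
from h import *
import sys
n=sys.argv[1]; z=float(sys.argv[2])
s=robot.sense(); print(s["time"],s["tool_pos"].round(4),s["ee_rot"].round(1),s["ft_force"].round(1))
for c in ["side","top"]:
    im=imaging.camera(c); cv2.imwrite(f"pics/{c}{n}.png",im[:,:,::-1])
    if c=="side": cv2.imwrite(f"pics/crop{n}.png",cv2.resize(im[180:380,200:440,::-1],None,fx=3,fy=3,interpolation=cv2.INTER_CUBIC))
    r=models.cut_out(c,"bar_center")
    if r: 
        m=r[0]["mask"].astype(np.float32); x0=[float(sys.argv[3]),float(sys.argv[4]),-6.5]
        p,f=fitbar({c:m},x0,z); d=(rz(6.3)@[p[0]/100-.601,p[1]/100+.068,0])*1e3
        print(c,r[0]["conf"],m.sum(),p.round(2),f,"block xy mm",d[:2].round(1))
E
python3 look.py a .0225 51 -9
```

```text
7.5667 [ 0.4756 -0.0818  0.0188] [-1.800e+02 -1.000e-01  1.737e+02] [-0.7 -0.6  0.1]
side 0.93 1246.0 [ 51.1   -9.46 -16.29] 450.6875 block xy mm [-86.5 -36.4]
top 0.67 191.0 [52.02 -8.01 -8.92] 1831.625 block xy mm [-79.  -20.9]
```

View pics/cropa.png

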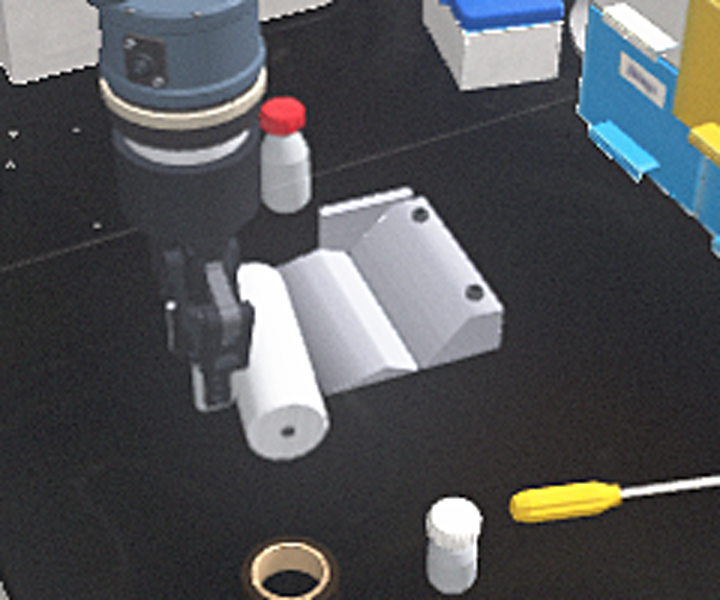

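The bar is in contact and nearly parallel, just before the ramp. Now I push on up the ramp.

{"fn": "apply_moves", "kwargs": {"moves": [{"slide": [0.008, -0.001, 0], "rot": [0, 0, 0], "gripper": 40}, {"slide": [0.016, -0.002, 0], "rot": [0, 0, 0], "gripper": 40}, {"slide": [0.024, -0.003, 0], "rot": [0, 0, 0], "gripper": 40}, {"slide": [0.032, -0.004, 0], "rot": [0, 0, 0], "gripper": 40}, {"slide": [0.04, -0.005, 0], "rot": [0, 0, 0], "gripper": 40}]}}

```text
time: 8.18
tool_pos: [0.4956, -0.0843, 0.0188]
ee_rot: [-180.0, -0.1, 173.7]
ft_force: [-2.3, 0.5, 0.7]
grip_width: 0.0401
grasp_force: 1.1
```

{"fn": "apply_moves", "kwargs": {"moves": [{"slide": [0.008, -0.001, 0.002], "rot": [0, 0, 0], "gripper": 40}, {"slide": [0.016, -0.002, 0.004], "rot": [0, 0, 0], "gripper": 40}, {"slide": [0.024, -0.003, 0.006], "rot": [0, 0, 0], "gripper": 40}, {"slide": [0.032, -0.004, 0.007], "rot": [0, 0, 0], "gripper": 40}, {"slide": [0.04, -0.005, 0.008], "rot": [0, 0, 0], "gripper": 40}]}}

```text
time: 8.6
tool_pos: [0.5149, -0.0868, 0.0227]
ee_rot: [-180.0, -0.1, 173.6]
ft_force: [-8.6, -0.4, 5.0]
grip_width: 0.0399
grasp_force: 4.5
```

```bash
python3 look.py b .029 54.5 -9.7
```

```text
8.6 [ 0.5149 -0.0868  0.0227] [-1.800e+02 -1.000e-01  1.736e+02] [-8.6 -0.4  5. ]
side 0.95 1096.0 [ 54.49 -10.89 -10.34] 634.5 block xy mm [-51.3 -46.8]
top 0.66 101.0 [55.15 -9.13 -7.8 ] 1551.875 block xy mm [-46.6 -28.6]
```

View pics/cropb.png

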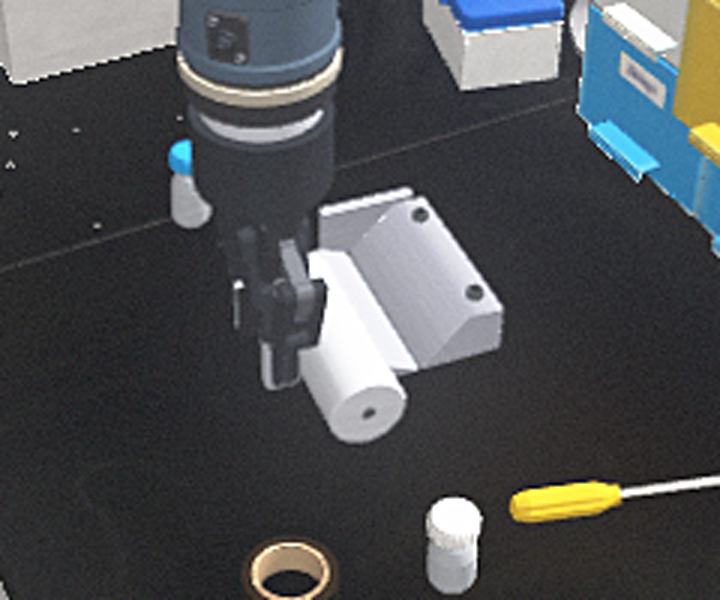

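```bash
python3 - <<'E'
from h import *
for n,uv,z in [("a",(287,432),.0225),("b",(368,412),.028)]:
    p=onz("side",np.array(uv)/3+[200,180],z); d=rz(6.3)@(p-[.601,-.068,0])*1e3; print(n,p,d.round(1))
E
```

```text
a [ 0.49393341 -0.15478751  0.0225    ] [-96.9 -98.   22.5]
b [ 0.53737796 -0.16619079  0.028     ] [ -52.5 -104.6   28. ]
```

{"fn": "apply_moves", "kwargs": {"moves": [{"slide": [0.007, -0.0008, 0.001], "rot": [0, 0, 0], "gripper": 40}, {"slide": [0.014, -0.0016, 0.002], "rot": [0, 0, 0], "gripper": 40}, {"slide": [0.021, -0.0024, 0.003], "rot": [0, 0, 0], "gripper": 40}, {"slide": [0.028, -0.0032, 0.004], "rot": [0, 0, 0], "gripper": 40}, {"slide": [0.035, -0.004, 0.005], "rot": [0, 0, 0], "gripper": 40}]}}

```text
time: 9.22
tool_pos: [0.5315, -0.0886, 0.0251]
ee_rot: [-180.0, -0.2, 173.7]
ft_force: [-6.6, -0.3, 4.5]
grip_width: 0.0403
grasp_force: 3.4
```

{"fn": "apply_moves", "kwargs": {"moves": [{"slide": [0.006, -0.0006, 0], "rot": [0, 0, 0], "gripper": 40}, {"slide": [0.012, -0.0012, 0], "rot": [0, 0, 0], "gripper": 40}, {"slide": [0.018, -0.0019, 0], "rot": [0, 0, 0], "gripper": 40}, {"slide": [0.024, -0.0026, 0], "rot": [0, 0, 0], "gripper": 40}, {"slide": [0.03, -0.0032, 0], "rot": [0, 0, 0], "gripper": 40}]}}

```text
time: 9.63
tool_pos: [0.5486, -0.0904, 0.0254]
ee_rot: [-180.0, 0.0, 173.7]
ft_force: [0.1, 0.9, 0.4]
grip_width: 0.0402
grasp_force: 0.0
```

```bash
python3 look.py c .032 57.5 -11.5
```

```text
9.6333 [ 0.5486 -0.0904  0.0254] [-180.     0.   173.7] [0.1 0.9 0.4]
side 0.77 1043.0 [ 58.4 -11.1 -16.1] 647.0625 block xy mm [-12.2 -44.6]
top 0.45 81.0 [59.06 -9.9  -6.11] 1572.25 block xy mm [ -6.9 -32. ]
```

View pics/cropc.png

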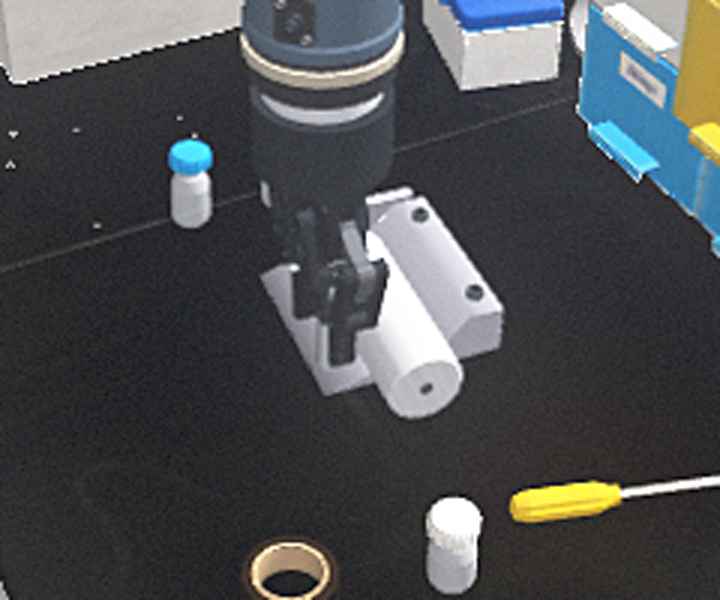

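{"fn": "apply_moves", "kwargs": {"moves": [{"slide": [-0.03, 0.003, 0], "rot": [0, 0, 0], "gripper": 40}, {"slide": [-0.05, 0.005, 0.03], "rot": [0, 0, 0], "gripper": 30}, {"slide": [-0.05, 0.005, 0.1], "rot": [0, 0, 0], "gripper": 10}, {"slide": [-0.05, 0.005, 0.16], "rot": [0, 0, 0], "gripper": 0}, {"slide": [-0.05, 0.005, 0.18], "rot": [0, 0, 0], "gripper": 0}]}}

```text
time: 10.25
tool_pos: [0.5244, -0.0881, 0.1193]
ee_rot: [-180.0, 0.3, 173.7]
ft_force: [0.7, -0.2, -0.0]
grip_width: -0.0002
grasp_force: 0.0
```

{"fn": "apply_moves", "kwargs": {"moves": [{"slide": [0.02, -0.045, 0], "rot": [0, 0, -0.039], "gripper": 0}, {"slide": [0.04, -0.09, 0], "rot": [0, 0, -0.078], "gripper": 0}, {"slide": [0.06, -0.135, 0], "rot": [0, 0, -0.117], "gripper": 0}, {"slide": [0.08, -0.18, 0], "rot": [0, 0, -0.156], "gripper": 0}, {"slide": [0.116, -0.228, 0], "rot": [0, 0, -0.195], "gripper": 0}]}}

```text
time: 10.67
tool_pos: [0.5801, -0.2026, 0.1151]
ee_rot: [-180.0, -0.1, 138.2]
ft_force: [-0.1, -0.4, 0.3]
grip_width: 0.0
grasp_force: 0.0
```

{"fn": "apply_moves", "kwargs": {"moves": [{"slide": [0, 0, 0], "rot": [0, 0, -0.039], "gripper": 0}, {"slide": [0, 0, 0], "rot": [0, 0, -0.078], "gripper": 0}, {"slide": [0, 0, 0], "rot": [0, 0, -0.117], "gripper": 0}, {"slide": [0, 0, 0], "rot": [0, 0, -0.156], "gripper": 0}, {"slide": [0, 0, 0], "rot": [0, 0, -0.195], "gripper": 0}]}}

```text
time: 11.08
tool_pos: [0.5806, -0.2019, 0.1147]
ee_rot: [-180.0, -0.1, 103.1]
ft_force: [1.0, 0.6, -1.0]
grip_width: -0.0001
grasp_force: 0.0
```

{"fn": "apply_moves", "kwargs": {"moves": [{"slide": [0, 0, 0], "rot": [0, 0, -0.039], "gripper": 0}, {"slide": [0, 0, 0], "rot": [0, 0, -0.078], "gripper": 0}, {"slide": [0, 0, 0], "rot": [0, 0, -0.11], "gripper": 0}, {"slide": [0, 0, 0], "rot": [0, 0, -0.11], "gripper": 0}]}}

```text
time: 11.42
tool_pos: [0.5807, -0.2018, 0.1149]
ee_rot: [-180.0, -0.1, 83.4]
ft_force: [-0.3, -0.7, 0.0]
grip_width: 0.0
grasp_force: 0.0
```

```bash
python3 look.py d .028 59.2 -11.3; python3 -c "
import cv2
im=cv2.imread('pics/topd.png')[190:340,300:490]; cv2.imwrite('pics/topdc.png',cv2.resize(im,None,fx=4,fy=4,interpolation=cv2.INTER_CUBIC))"
```

```text
11.4167 [ 0.5807 -0.2018  0.1149] [-1.80e+02 -1.00e-01  8.34e+01] [-0.3 -0.7  0. ]
side 0.86 1602.0 [ 59.06 -11.01  -5.09] 98.3125 block xy mm [ -5.7 -43. ]
top 0.62 1576.0 [ 59.14 -10.91  -5.43] 84.875 block xy mm [ -5.  -41.9]
```

View pics/cropd.png

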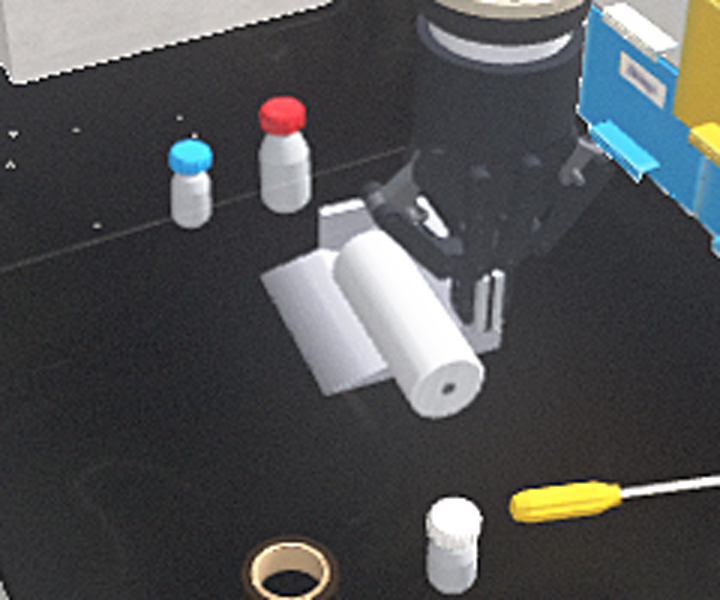

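Bar lies in the groove at block (−5,−42) mm, aligned, with its end free on the right. Now I lower the closed fingers and push on the end.

{"fn": "apply_moves", "kwargs": {"moves": [{"slide": [0.001, 0, -0.05], "rot": [0, 0, 0], "gripper": 0}, {"slide": [0.001, 0, -0.1], "rot": [0, 0, 0], "gripper": 0}, {"slide": [0.001, 0, -0.15], "rot": [0, 0, 0], "gripper": 0}, {"slide": [0.001, 0, -0.176], "rot": [0, 0, 0], "gripper": 0}, {"slide": [0.001, 0, -0.176], "rot": [0, 0, 0], "gripper": 0}]}}

```text
time: 12.03
tool_pos: [0.5792, -0.2011, 0.0241]
ee_rot: [-179.7, -0.1, 83.8]
ft_force: [-1.1, 0.1, 0.4]
grip_width: 0.0
grasp_force: 0.0
```

{"fn": "apply_moves", "kwargs": {"moves": [{"slide": [0.001, 0.012, 0], "rot": [0, 0, 0], "gripper": 0}, {"slide": [0.002, 0.024, 0], "rot": [0, 0, 0], "gripper": 0}, {"slide": [0.003, 0.032, 0], "rot": [0, 0, 0], "gripper": 0}, {"slide": [0.004, 0.04, 0], "rot": [0, 0, 0], "gripper": 0}, {"slide": [0.005, 0.048, 0], "rot": [0, 0, 0], "gripper": 0}]}}

```text
time: 12.45
tool_pos: [0.5844, -0.1775, 0.0283]
ee_rot: [179.9, -0.0, 83.7]
ft_force: [-2.3, -4.5, 3.0]
grip_width: 0.0001
grasp_force: 2.4
```

{"fn": "apply_moves", "kwargs": {"moves": [{"slide": [0.0008, 0.008, 0], "rot": [0, 0, 0], "gripper": 0}, {"slide": [0.0016, 0.016, 0], "rot": [0, 0, 0], "gripper": 0}, {"slide": [0.0024, 0.024, 0], "rot": [0, 0, 0], "gripper": 0}, {"slide": [0.0032, 0.032, 0], "rot": [0, 0, 0], "gripper": 0}, {"slide": [0.004, 0.04, 0], "rot": [0, 0, 0], "gripper": 0}]}}

```text
time: 12.87
tool_pos: [0.586, -0.1577, 0.0274]
ee_rot: [180.0, -0.0, 83.6]
ft_force: [-0.2, -3.9, 2.2]
grip_width: -0.0002
grasp_force: 2.0
```

```bash
python3 look.py e .028 59.2 -9
```

```text
12.8667 [ 0.586  -0.1577  0.0274] [180.   -0.   83.6] [-0.2 -3.9  2.2]
side 0.69 413.0 [ 58.36  -8.35 -16.61] 1149.8125 block xy mm [-15.6 -17.3]
top 0.9 1447.0 [59.45 -8.65 -6.42] 195.9375 block xy mm [ -4.5 -19.1]
```

{"fn": "apply_moves", "kwargs": {"moves": [{"slide": [0.0006, 0.006, 0], "rot": [0, 0, 0], "gripper": 0}, {"slide": [0.0012, 0.012, 0], "rot": [0, 0, 0], "gripper": 0}, {"slide": [0.0018, 0.018, 0], "rot": [0, 0, 0], "gripper": 0}, {"slide": [0.0023, 0.023, 0], "rot": [0, 0, 0], "gripper": 0}, {"slide": [0.0026, 0.026, 0], "rot": [0, 0, 0], "gripper": 0}]}}

```text
time: 13.48
tool_pos: [0.5869, -0.1444, 0.0271]
ee_rot: [-180.0, -0.1, 83.7]
ft_force: [-0.6, -1.9, -1.4]
grip_width: 0.0001
grasp_force: 1.2
```

{"fn": "apply_moves", "kwargs": {"moves": [{"slide": [0.0002, 0.002, 0], "rot": [0, 0, 0], "gripper": 0}, {"slide": [0.0004, 0.004, 0], "rot": [0, 0, 0], "gripper": 0}, {"slide": [0.0006, 0.006, 0], "rot": [0, 0, 0], "gripper": 0}]}}

```text
time: 13.73
tool_pos: [0.5873, -0.1418, 0.0272]
ee_rot: [-180.0, -0.1, 83.7]
ft_force: [-1.0, -2.7, -1.2]
grip_width: 0.0002
grasp_force: 1.2
```

{"fn": "apply_moves", "kwargs": {"moves": [{"slide": [0.0002, 0.002, 0], "rot": [0, 0, 0], "gripper": 0}, {"slide": [0.0003, 0.003, 0], "rot": [0, 0, 0], "gripper": 0}]}}

```text
time: 13.9
tool_pos: [0.5875, -0.1403, 0.0273]
ee_rot: [-180.0, -0.1, 83.7]
ft_force: [-0.9, -2.0, -1.0]
grip_width: -0.0001
grasp_force: 1.2
```

{"fn": "apply_moves", "kwargs": {"moves": [{"slide": [0.0002, 0.002, 0], "rot": [0, 0, 0], "gripper": 0}, {"slide": [0.0004, 0.004, 0], "rot": [0, 0, 0], "gripper": 0}]}}

```text
time: 14.07
tool_pos: [0.5877, -0.1384, 0.0273]
ee_rot: [-180.0, -0.1, 83.7]
ft_force: [-0.9, -2.8, -0.8]
grip_width: 0.0001
grasp_force: 1.2
```

{"fn": "apply_moves", "kwargs": {"moves": [{"slide": [0.0002, 0.002, 0], "rot": [0, 0, 0], "gripper": 0}, {"slide": [0.0003, 0.003, 0], "rot": [0, 0, 0], "gripper": 0}]}}

```text
time: 14.23
tool_pos: [0.5878, -0.1367, 0.0273]
ee_rot: [-180.0, -0.1, 83.7]
ft_force: [-1.3, -2.2, -2.0]
grip_width: -0.0001
grasp_force: 1.2
```

{"fn": "apply_moves", "kwargs": {"moves": [{"slide": [0.0001, 0.001, 0], "rot": [0, 0, 0], "gripper": 0}, {"slide": [0.0002, 0.002, 0], "rot": [0, 0, 0], "gripper": 0}]}}

```text
time: 14.4
tool_pos: [0.5879, -0.1363, 0.0273]
ee_rot: [-180.0, 0.0, 83.6]
ft_force: [-1.9, -6.4, -0.5]
grip_width: -0.0001
grasp_force: 3.7
```

{"fn": "apply_moves", "kwargs": {"moves": [{"slide": [0.0001, 0.001, 0], "rot": [0, 0, 0], "gripper": 0}, {"slide": [0.0002, 0.002, 0], "rot": [0, 0, 0], "gripper": 0}]}}

```text
time: 14.57
tool_pos: [0.5879, -0.1363, 0.0273]
ee_rot: [-180.0, 0.1, 83.6]
ft_force: [-1.9, -12.0, -1.5]
grip_width: -0.0
grasp_force: 6.1
```

```bash
python3 look.py f .028 59.6 -7
```

```text
14.5667 [ 0.5879 -0.1363  0.0273] [-1.80e+02  1.00e-01  8.36e+01] [ -1.9 -12.   -1.5]
side 0.73 328.0 [ 58.93  -5.51 -16.79] 1154.75 block xy mm [-13.1  11.5]
top 0.94 1396.0 [59.71 -6.14 -5.82] 255.1875 block xy mm [-4.6  6.1]
```

Force rises with no further motion, so the bar is against the stop. I'll back off, lift clear and check.

{"fn": "apply_moves", "kwargs": {"moves": [{"slide": [0, -0.006, 0], "rot": [0, 0, 0], "gripper": 0}, {"slide": [-0.001, -0.02, 0], "rot": [0, 0, 0], "gripper": 0}, {"slide": [-0.004, -0.05, 0], "rot": [0, 0, 0], "gripper": 0}, {"slide": [-0.004, -0.07, 0.02], "rot": [0, 0, 0], "gripper": 0}, {"slide": [-0.004, -0.07, 0.09], "rot": [0, 0, 0], "gripper": 0}]}}

```text
time: 15.18
tool_pos: [0.5831, -0.1714, 0.0683]
ee_rot: [-179.6, -0.1, 83.6]
ft_force: [0.4, -0.1, 0.1]
grip_width: -0.0002
grasp_force: 0.0
```

{"fn": "apply_moves", "kwargs": {"moves": [{"slide": [0, -0.04, 0.07], "rot": [0, 0, 0], "gripper": 0}, {"slide": [0, -0.08, 0.14], "rot": [0, 0, 0], "gripper": 0}, {"slide": [0, -0.14, 0.2], "rot": [0, 0, 0], "gripper": 0}, {"slide": [0, -0.14, 0.24], "rot": [0, 0, 0], "gripper": 0}, {"slide": [0, -0.14, 0.24], "rot": [0, 0, 0], "gripper": 0}]}}

```text
time: 15.6
tool_pos: [0.5877, -0.2431, 0.1974]
ee_rot: [179.6, 0.1, 83.5]
ft_force: [0.6, -0.4, 0.6]
grip_width: 0.0004
grasp_force: 0.0
```

```bash
python3 look.py g .028 59.6 -7; python3 - <<'E'
import cv2,numpy as np
a=cv2.imread('pics/topg.png')[190:340,260:460];b=cv2.imread('pics/sideg.png')[180:330,230:430]
cv2.imwrite('pics/g2.png',cv2.resize(np.hstack([a,b]),None,fx=2,fy=2,interpolation=cv2.INTER_CUBIC))
from h import *
for t in ["small_vial","cap_vial_1","cap_vial_0","screwdriver","tape_black"]:
    r=models.look_for("top",t); print(t,[w("top",q["xyz"]).round(3) for q in r[:1]])
E
```

```text
15.6 [ 0.5877 -0.2431  0.1974] [1.796e+02 1.000e-01 8.350e+01] [ 0.6 -0.4  0.6]
side 0.7 1469.0 [59.51 -6.77 -6.  ] 96.25 block xy mm [-5.9 -0.3]
top 0.93 1618.0 [59.62 -6.71 -4.47] 73.375 block xy mm [-4.9  0.4]
small_vial [array([0.598, 0.065, 0.077])]
cap_vial_1 [array([ 0.536, -0.262,  0.05 ])]
cap_vial_0 [array([ 0.536, -0.262,  0.05 ])]
screwdriver [array([ 0.622, -0.257,  0.018])]
tape_black [array([ 0.457, -0.237,  0.02 ])]
```

View pics/g2.png

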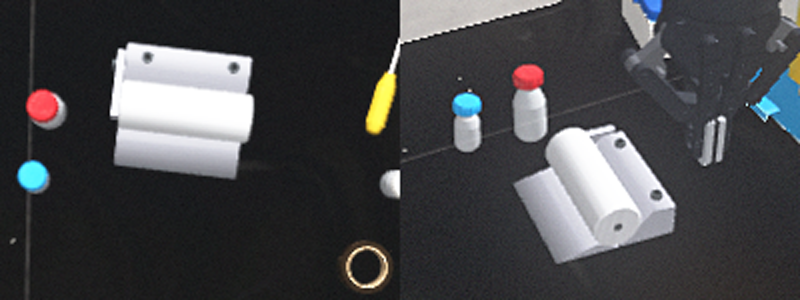

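The bar lies in the groove at block (−5, 0) mm, against the stop plate at its left end. The bystanders are where they were.

```bash
python3 -c "
from bench import robot
print(robot.job_done())"
```

```text
the job is handed in; nothing more can be done
None
```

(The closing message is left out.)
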